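Close the dental articulator, fit its incisal pin and hold it pressed shut

ROBOT

A 6-joint arm with a two-finger parallel gripper is mounted at the origin on the work surface. World frame = base frame: x ahead of the robot, y to its left, z up, the work surface at z = 0. Lengths are in m, angles in rad, forces in N, time in s.
With the tool pointing down it reaches from about 0.35 to 0.725 m from the base axis. Payload 4.3 kg.
Tool frame: the origin (TCP) lies on the centre line of the jaws, within the pads' length; the fingertips stand 25 mm ahead of it and the grasp point (between the pads) lies 6 mm ahead of it; z points along the fingers, y is the direction in which the jaws open and shut (so a half turn about z gives the same grasp; the last joint's range is limited). The gripper opens to 85 mm and grips with 20 to 120 N. Pads are 22 mm wide; open, the fingers measure 114 mm over their backs; the gripper's body (76 mm by 85 mm) begins 54 mm behind the grasp point. The pads swing forward as they close: fully open they stand 13 mm farther back than shut.
Start: joints at [1.223, 0.377, 0.081, 1.274, 0, 1.46], TCP at [0.135, 0.559, 0.256] pointing down, gripper open.
Joint ranges: [-2.72, 2.72], [-0.84, 1.66], [-1.02, 1.22], [-1.77, 2.12], [-1.37, 1.28], [-3.14, 3.14]. Speed limits (rad/s): [2.57, 2.57, 3.14, 3.14, 3.14, 3.14].

INTERFACE

Orientations are given as a unit quaternion [w, x, y, z].
In Python, from cell import arm gives the robot as it stands. The module is installed in compiled form; this text tells all that it offers.
- The arm moves only by the shell command python3 -m handwheel 'ROWS' [FORCE]. ROWS is JSON, a list of rows, each an object of numbers: "dx", "dy", "dz": the shift along the tool's x, y, z in cm; "turn": the turn about the tool's z in rad; "gripper": the closure in counts, from 0 (fully open) to 255 (shut). In form: [{"dx": .., "dy": .., "dz": .., "turn": .., "gripper": ..}, ...]. A call has 1 to 8 rows; each row is the pose to reach, as a shift and turn from the pose commanded when the call began, along the tool's axes at that moment; what a row does not reach only later rows make up. A row lasts 1/8 s, in which the tool goes at most 62.5 mm and 10.7 degrees, less where a joint would pass 70% of its speed; a pose out of reach is approached as far as the arm can. A call with a gripper value outside its range is refused whole. The fingers move at their own pace and stop on an object; FORCE is the grip in N (left out, the last holds). Time passes only in rows, so rows that repeat a pose let the fingers close. It gives the time, the measured TCP pose, the force and the opening at its end, in the units of the state.
- arm.observe(): the state, without advancing time (a new reading comes with each control period).
- arm.grab_frame(name): name is "scene" or "side" or "wrist"; returns a dict with "frame" (400x640x3 uint8, red, green, blue), "camera_matrix" (3x3 intrinsics, pixels), "xyz" and "orientation" of the camera in the world; the wrist camera has in their place "hand_eye" (4x4, takes a point from camera to tool coordinates, whose origin is the TCP and whose axes are the flange's). Camera axes: x right, y up, looking along -z (the intrinsics and any distortion apply to the point x, -y, -z); pixel columns grow to the right and rows downward; lengths in m; the calibration is good to about 2 mm. The wrist camera is an equidistant fisheye: a pixel r from the principal point sees the ray r / f radians off the axis. A picture is of the moment at which its call begins: read the wrist's pose just before it. There is no depth.
- arm.close_job(): hands the job in, once; it reports no verdict.
The state is a dict: "clock": time; "q": joint angles; "dq": joint speeds; "effort": joint torques, N m; "ee_pos": TCP position; "orientation": TCP orientation; "contact_force": force on the tool from outside, world axes, zero at the start; "wrist_torque": the same for the moment, N m; "grip_width": opening from 0.0 (shut) to 1.0 (fully open).
Only numpy, scipy, OpenCV 4.12 (cv2) and the standard library are available. Lean on these libraries where they do the work, as an engineer would, in place of code of your own. Each camera call takes 0.05 s, during which the arm holds its last target. There are 200 camera calls.

TASK

Swing the upper arm of the dental articulator down onto the lower one without letting it drop, then take the incisal pin out of the wooden rack and put it down through the hole in the front of the upper arm into the cup below, until its collar sits flat on the arm. Let go of the pin and press down on the upper arm itself, best on the round screw above the models, until the springy bite record is squeezed and the articulator is fully shut, and finish while still holding it pressed shut. Leave everything else, also the other two tools in the rack, where it is.

Things in the scene. Friction and masses are not known exactly. Their poses are not given: they have to be found in the camera images.
- articulator: Dental articulator: metal hinge frame with plaster models of lower and upper teeth, standing firmly on rubber feet. Lower arm 180 mm long (x), 132 mm wide at the hinge posts (164 mm over the side knobs); 126 mm high when shut. Origin: on the bench under the middle of the frame. x axis from the front (pin end) to the back (hinge end), y to the left along the hinge, z up.
- upper (a joint): Swing (rad) of the upper arm above the point where it meets the springy bite record. 0: resting on the record. Starts swung back at 1.5 to 1.95 (casts facing the front; stop at 2.0). Hinge friction 0.12 N m: it stays when swung back but falls by itself below about 1.2. The arm's slope against level (front end up) is this value + 0.045 - joint bite.
- bite (a joint): How far (rad) the upper arm has squeezed the springy silicone bite record between the teeth: 0 untouched, 0.045 fully shut (arm level, hard stop). The arm's own weight gives 0 to 0.005; it springs back when let go. On press_screw about 10 N gives 0.037 and 12 to 14 N shuts it fully; the sleeve then goes down about 6 mm in all, the screw 3 mm.
- hinge_axis (a point): Middle of the hinge axis, fixed in the frame, 110 mm above the bench and 55 mm behind the articulator's origin; the axis runs along the articulator's y.
- sleeve_grip (a point): Centre of the pin sleeve, a square steel block at the front end of the upper arm: 26 mm wide (y), 26 long (x), 24 high; 140 mm in front of the hinge axis, level with it when shut. Moves with the arm. Its flat sides, 26 mm apart along the hinge, are free to pinch; the arm behind it is 22 mm wide; the model plate (radius 32 mm, on the underside) begins 38 mm behind. x to the hinge, z out of its top.
- sleeve_hole (a point): Centre of the mouth of the vertical through hole in the sleeve, on the sleeve's top face (12 mm above sleeve_grip): hole 11 mm across with a 2 mm chamfer, 24 mm long. z out of the hole (up when shut).
- press_screw (a point): Centre of the flat top of the round mounting screw (26 mm across, 10 mm high) on top of the upper arm, over the models, 70 mm from the hinge axis; top 16 mm above the axis's level when shut. The place to press down.
- incisal_cup (a point): Centre of the rim of the steel incisal cup on the front of the lower arm, 40 mm above the bench, right under the sleeve when the arm is shut: opening 22 mm across, 17 mm deep. The seated pin ends 7 to 13 mm below this rim, above the cup's floor.
- rack: Plywood rack fixed to the bench, 75 x 200 mm, top board 110 mm above the bench with three 11 mm holes in a row, 58 mm apart, along its y axis (middle one at the origin's x, y). Origin: underside centre. Three slim tools hang in the holes by their collars, in any order.
- pin_grip (a point): Point on the incisal pin's axis in its knurled head, 30 mm above the collar's underside. The pin: steel rod 8 mm thick, 95 mm long, chamfered foot; then a collar 22 mm across, 8 high; then a round head 16 mm thick, 36 high; 139 mm in all, 90 to 140 g. The only one of the three tools with a thick steel head. Hangs upright in a rack hole, collar on the top board. z along the pin, up.
- pin_collar (a point): Centre of the underside of the pin's collar, 95 mm above the foot; it comes to lie on sleeve_hole when the pin is home.
- pin_tip (a point): The foot of the pin, 95 mm below the underside of the collar.
- pin: The incisal pin itself. Origin at the centre of its foot, z along the pin.
- wax_knife: Bystander in the rack: slim wax knife, wooden handle down, thin steel collar 18 mm across, small steel blade up to 56 mm above the board.
- brush: Bystander in the rack: small brush, handle down, black collar 18 mm across, bristles up to 52 mm above the board.
- stone_model: Bystander: loose plaster model of a jaw, 62 x 62 mm, 31 mm high, lying beyond the work.
- mixing_bowl: Bystander: grey rubber mixing bowl, 110 mm across, 65 mm high.
Things that resemble listed ones, but are neither listed nor needed, are in the scene too. Leave any blue look-alike of the pin alone.

How it is judged:
By the outcome, as a careful person would: the job done as asked, in the order asked, and still so for the second after the job is handed in, while the arm keeps its last pose, push and grip.
It also fails if it takes over 72 s, if anything falls off the work surface, if the arm or the gripper's body presses on something with over 40 N, if the wrist force passes 120 N, or if a joint passes its speed limit or range.

## Working session

There is one attempt and no reset: what is moved stays moved. The work goes in short steps, Python scripts to look and compute and a shell command to move; the robot and the scene stay as the last step left them, time stands still between calls to the robot, and variables do not carry over. Pictures are saved under pics/ and viewed, about 8 in all and at most 12, crops included, and the job is handed in when it is done.

```bash
mkdir -p pics
cat > h.py <<'E'
import numpy as np, cv2
from cell import arm
from scipy.spatial.transform import Rotation as R
def rot(q): return R.from_quat([q[1],q[2],q[3],q[0]]).as_matrix()
def cam(name):
    s=arm.observe(); f=arm.grab_frame(name); K=np.array(f["camera_matrix"])
    if name=="wrist":
        T=np.eye(4);T[:3,:3]=rot(s["orientation"]);T[:3,3]=s["ee_pos"];T=T@np.array(f["hand_eye"])
    else:
        T=np.eye(4);T[:3,:3]=rot(f["orientation"]);T[:3,3]=f["xyz"]
    return f["frame"],K,T
def ray(K,T,uv,fish=False):
    x=(uv[0]-K[0,2])/K[0,0];y=(uv[1]-K[1,2])/K[1,1]
    if fish:
        r=np.hypot(x,y)+1e-12;d=np.array([x/r*np.sin(r),-y/r*np.sin(r),-np.cos(r)])
    else: d=np.array([x,-y,-1.])
    d=T[:3,:3]@d; return T[:3,3],d/np.linalg.norm(d)
def plane(o,d,z): return o+d*(z-o[2])/d[2]
def tri(rays):
    A=sum(np.eye(3)-np.outer(d,d) for o,d in rays);b=sum((np.eye(3)-np.outer(d,d))@o for o,d in rays)
    p=np.linalg.solve(A,b);return p,[np.linalg.norm((np.eye(3)-np.outer(d,d))@(p-o)) for o,d in rays]
def proj(K,T,p,fish=False):
    c=T[:3,:3].T@(np.asarray(p)-T[:3,3]);x,y,z=c[0],-c[1],-c[2]
    if fish:
        r=np.hypot(x,y);t=np.arctan2(r,z);x,y=x/r*t,y/r*t
    else:x,y=x/z,y/z
    return np.array([K[0,0]*x+K[0,2],K[1,1]*y+K[1,2]])
def save(im,n): cv2.imwrite("pics/"+n,cv2.cvtColor(im,cv2.COLOR_RGB2BGR))
E
python3 - <<'E'
from h import *
s=arm.observe();print(s)
np.set_printoptions(precision=4,suppress=True)
for n in["scene","side","wrist"]:
    f,K,T=cam(n);save(f,n+"0.png");np.savez(n+"0.npz",f=f,K=K,T=T);print(n,K,T)
E
```

```text
{'clock': 0.0, 'q': array([1.22273655e+00, 3.78079350e-01, 7.96039808e-02, 1.27436827e+00,
       1.59937154e-05, 1.46047247e+00]), 'dq': array([-0.0021379 ,  0.00079278, -0.00024102,  0.00190706, -0.00051452,
        0.00043427]), 'effort': array([-2.50454814e-04, -4.63607025e+01,  2.69874215e+01,  2.10646290e-02,
       -3.03181296e-04,  1.57330575e-06]), 'ee_pos': array([0.13521042, 0.558257  , 0.25534301]), 'orientation': array([-2.40353136e-04,  1.18588176e-01,  9.92942998e-01, -9.95072761e-04]), 'contact_force': array([-0.67773776, -0.84129612, -0.74104152]), 'wrist_torque': array([ 0.00030678, -0.01841797, -0.02817224]), 'grip_width': 0.9962346895407634}
scene [[398.8605   0.     321.812 ]
 [  0.     398.8605 199.9393]
 [  0.       0.       1.    ]] [[-0.7109 -0.5546  0.4325  1.047 ]
 [ 0.7033 -0.5579  0.4405  0.3827]
 [-0.003   0.6173  0.7867  0.9327]
 [ 0.      0.      0.      1.    ]]
side [[443.5562   0.     318.2444]
 [  0.     443.5562 203.0015]
 [  0.       0.       1.    ]] [[-0.6695  0.5433 -0.5065  0.1762]
 [-0.7428 -0.4887  0.4576  0.3436]
 [ 0.0011  0.6826  0.7308  0.7541]
 [ 0.      0.      0.      1.    ]]
wrist [[309.7069   0.     313.4368]
 [  0.     309.7069 200.147 ]
 [  0.       0.       1.    ]] [[ 0.2349 -0.9314 -0.2781  0.066 ]
 [ 0.972   0.2245  0.0694  0.5763]
 [-0.0022 -0.2866  0.958   0.3738]
 [ 0.      0.      0.      1.    ]]
```

View pics/scene0.png

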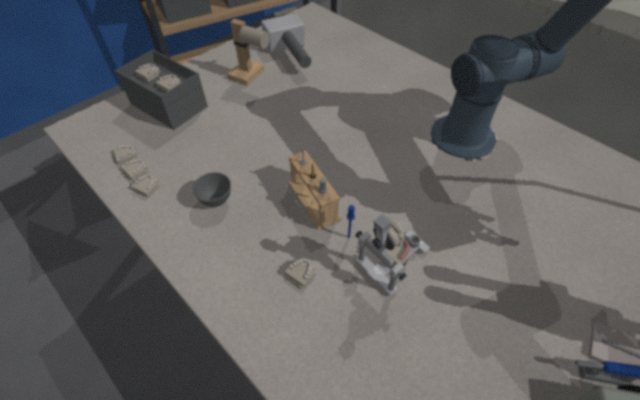

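View pics/side0.png

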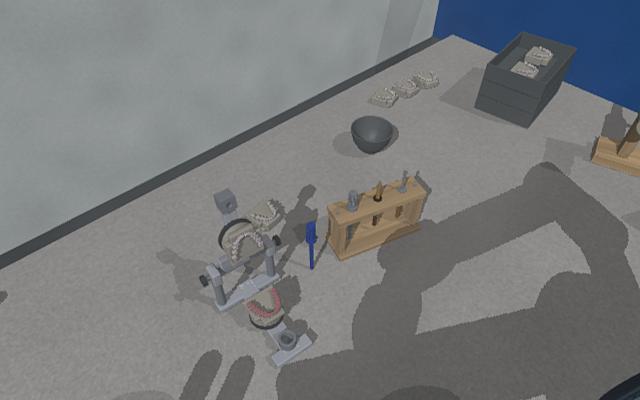

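View pics/wrist0.png

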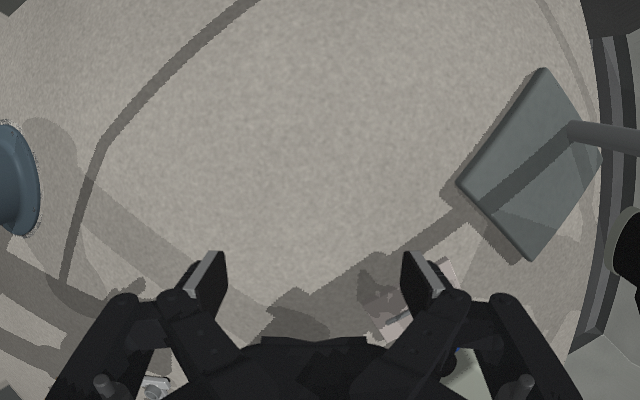

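The side view shows the articulator, with its swung-back arm, sleeve at about (226,200), hinge at about (240,262) and cup at about (288,340). The rack tools are at (353,197), (378,190) and (404,182), and the blue look-alike stands at (311,240). I'll enlarge both views.

Run:
```python
from h import *
a=np.load("scene0.npz")["f"][140:300,280:440];b=np.load("side0.npz")["f"][165:375,190:440]
A=cv2.resize(a,None,fx=5,fy=5,interpolation=cv2.INTER_CUBIC)[:600]
B=cv2.resize(b,None,fx=3.2,fy=3.2*0.88,interpolation=cv2.INTER_CUBIC)
A=cv2.resize(a,(600,600),interpolation=cv2.INTER_CUBIC)
for M in(A,):
  for i in range(0,160,20):
    k=int(i*3.75);cv2.putText(M,str(280+i),(k,10),0,.35,(255,0,0));cv2.putText(M,str(140+i),(0,k+5),0,.35,(255,0,0))
save(A,"sceneZ.png")
B=cv2.resize(b,(700,588),interpolation=cv2.INTER_CUBIC)
for i in range(0,250,20): cv2.putText(B,str(190+i),(int(i*2.8),10),0,.35,(255,0,0))
for i in range(0,210,20): cv2.putText(B,str(165+i),(0,int(i*2.8)+5),0,.35,(255,0,0))
save(B,"sideZ.png")
```

```text
(no output)
```

View pics/sceneZ.png

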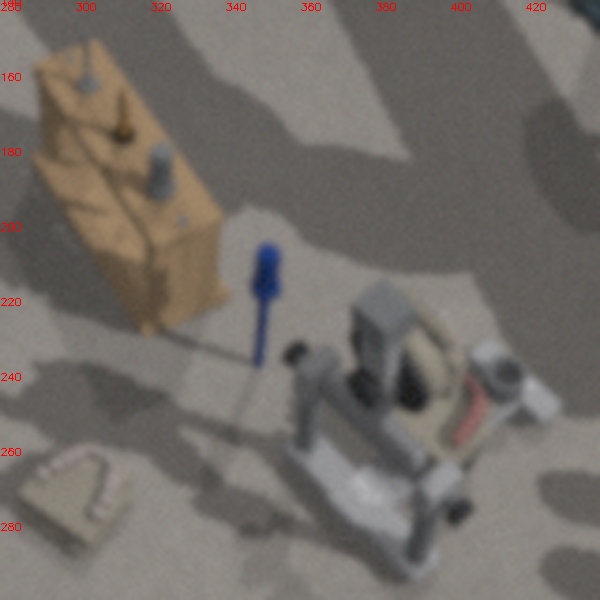

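View pics/sideZ.png

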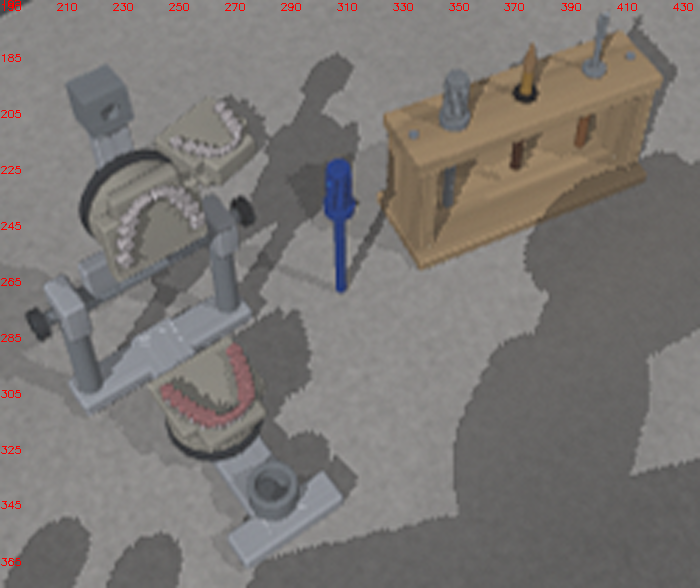

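Candidates for the pin, as (side view; scene view):
- Thick grey steel head at (353,202; 322,187). This fits the pin.
- Black-collared bristles, the brush, at (378,190; 312,172).
- Thin blade, the wax knife, at (403,185; 303,158).
- Blue look-alike at (311,240; 351,215), outside the rack. I'll leave it alone.

The crops confirm the thick steel head is the pin. Next I'll triangulate.

Run:
```python
from h import *
np.set_printoptions(precision=4,suppress=True)
S=np.load("scene0.npz");D=np.load("side0.npz")
# crop pixel pairs (side crop, scene crop)
pts=dict(cup=((273,486),(508,374)),pintop=((458,78),(162,150)),collar=((455,121),(160,192)),knobL=((38,323),(458,510)),knobR=((243,212),(296,353)),
 sleeve=((100,103),(383,312)),brushcol=((525,93),(122,136)),knifecol=((594,68),(87,85)),bluetop=((339,166),(268,250)))
P={}
for k,(a,b) in pts.items():
    uvD=(190+a[0]/2.8,165+a[1]/2.8);uvS=(280+b[0]/3.75,140+b[1]/3.75)
    p,e=tri([ray(S["K"],S["T"],uvS),ray(D["K"],D["T"],uvD)]);P[k]=p;print(k,p,np.round(np.array(e)*1e3,1))
h=(P["knobL"]+P["knobR"])/2;y=P["knobL"]-P["knobR"];print("hinge",h,np.linalg.norm(y),"yaw of y-axis->x",np.arctan2(y[1],y[0])-np.pi/2)
c=P["cup"]-h;print("cup->hinge yaw",np.arctan2(-c[1],-c[0]),np.hypot(c[0],c[1]))
v=P["sleeve"]-h;print("sleeve",np.linalg.norm(v),"angle",np.arctan2(v[2],np.dot(v[:2],c[:2])/np.linalg.norm(c[:2])))
d=P["knifecol"]-P["collar"];print("rack row",np.linalg.norm(d),np.arctan2(d[1],d[0]))
```

```text
cup [0.4719 0.1489 0.0357] [1.6 1.6]
pintop [ 0.5683 -0.1001  0.1515] [1. 1.]
collar [ 0.5693 -0.1015  0.1059] [1.5 1.5]
knobL [0.6196 0.2072 0.1096] [0.4 0.4]
knobR [0.6041 0.0607 0.1084] [0.8 0.8]
sleeve [0.6253 0.1325 0.2487] [0.4 0.4]
brushcol [ 0.5534 -0.1568  0.1087] [1. 1.]
knifecol [ 0.5366 -0.2125  0.109 ] [1.1 1.1]
bluetop [0.5723 0.0041 0.1381] [1. 1.]
hinge [0.6118 0.134  0.109 ] 0.14736612136868932 yaw of y-axis->x -0.10559922973751656
cup->hinge yaw -0.10641982272624623 0.14074177412009287
sleeve 0.14040214748672872 angle 1.6672022602021332
rack row 0.11577814627732398 -1.85736806899767
```

The measurements agree with the given sizes:
- Hinge height 109 mm, rack collar heights about 108 mm, arm radius 140 mm.
- Rack holes span 116 mm.
- Yaw is −0.106 by both methods, and the arm slope is about 1.667.

Now I'll move above the sleeve.

```bash
cat >> h.py <<'E'
H=np.array([.6118,.134,.110]);YAW=-.106
def go(tgt,yaw=None,s=None,p=True):
    """tgt TCP world; yaw = world heading of tool y; prints cm shifts in tool axes"""
    s=s or arm.observe();M=rot(s["orientation"]);d=M.T@(np.asarray(tgt)-s["ee_pos"])*100
    t=0
    if yaw is not None:
        t=-(yaw-np.arctan2(M[1,1],M[0,1]));t=(t+np.pi/2)%np.pi-np.pi/2
    if p:print("dx %.2f dy %.2f dz %.2f turn %.3f"%(*d,t))
    return d,t
def onarm(slope,l=.14,up=0):
    """world point on upper arm at l from hinge, up along arm's top normal"""
    c,s=np.cos(slope),np.sin(slope);f=-l*c+up*s;z=l*s+up*c
    return H+np.array([f*np.cos(YAW),f*np.sin(YAW),z])
E
python3 - <<'E'
from h import *
go([.6253,.1325,.34],YAW+np.pi/2)
E
python3 -m handwheel '[{"dx":-3,"dy":-1,"dz":-6},{"dx":-8,"dy":-4,"dz":-8.5},{"dx":-14,"dy":-7,"dz":-8.5},{"dx":-20,"dy":-10,"dz":-8.5,"turn":-0.13},{"dx":-25,"dy":-13,"dz":-8.5,"turn":-0.13},{"dx":-31,"dy":-16,"dz":-8.5,"turn":-0.13},{"dx":-36,"dy":-19,"dz":-8.5,"turn":-0.13},{"dx":-41,"dy":-21,"dz":-8.5,"turn":-0.13}]'
python3 - <<'E'
from h import *
go([.6253,.1325,.34],YAW+np.pi/2)
E
```

```text
dx -57.65 dy -29.86 dz -8.41 turn -0.132
dx -57.65 dy -29.86 dz -8.41 turn -0.132invalid input
```

```bash
python3 -m handwheel '[{"dx":-3,"dy":-1,"dz":-6,"turn":0,"gripper":0},{"dx":-8,"dy":-4,"dz":-8.5,"turn":0,"gripper":0},{"dx":-14,"dy":-7,"dz":-8.5,"turn":-0.13,"gripper":0},{"dx":-20,"dy":-10,"dz":-8.5,"turn":-0.13,"gripper":0},{"dx":-25,"dy":-13,"dz":-8.5,"turn":-0.13,"gripper":0},{"dx":-31,"dy":-16,"dz":-8.5,"turn":-0.13,"gripper":0},{"dx":-36,"dy":-19,"dz":-8.5,"turn":-0.13,"gripper":0},{"dx":-41,"dy":-21,"dz":-8.5,"turn":-0.13,"gripper":0}]'
python3 - <<'E'
from h import *
go([.6253,.1325,.34],YAW+np.pi/2)
E
```

```text
clock: 1.15
ee_pos: [0.4845, 0.2571, 0.3413]
orientation: [-0.0, 0.054, 0.999, 0.0]
contact_force: [0.3, 0.6, -0.1]
grip_width: 1.003
dx -15.35 dy -10.87 dz 0.12 turn -0.002
```

```bash
python3 -m handwheel '[{"dx":-4,"dy":-3,"dz":0,"turn":0,"gripper":0},{"dx":-9,"dy":-6,"dz":0,"turn":0,"gripper":0},{"dx":-13,"dy":-9,"dz":0,"turn":0,"gripper":0},{"dx":-15.3,"dy":-10.9,"dz":0,"turn":0,"gripper":0},{"dx":-15.3,"dy":-10.9,"dz":0,"turn":0,"gripper":0},{"dx":-15.3,"dy":-10.9,"dz":0,"turn":0,"gripper":0}]'
python3 - <<'E'
from h import *
go([.6253,.1325,.34],YAW+np.pi/2)
f,K,T=cam("wrist");np.savez("w1.npz",f=f,K=K,T=T)
print(proj(K,T,[.6253,.1325,.2487],True),proj(K,T,H,True))
save(f,"w1.png")
E
```

```text
clock: 1.9
ee_pos: [0.6234, 0.1345, 0.341]
orientation: [-0.0, 0.054, 0.999, 0.0]
contact_force: [-0.4, -0.2, -0.2]
grip_width: 0.998
dx -0.21 dy -0.17 dz 0.10 turn -0.002
[309.97272523 214.12564454] [311.30527422 162.83958249]
```

View pics/w1.png

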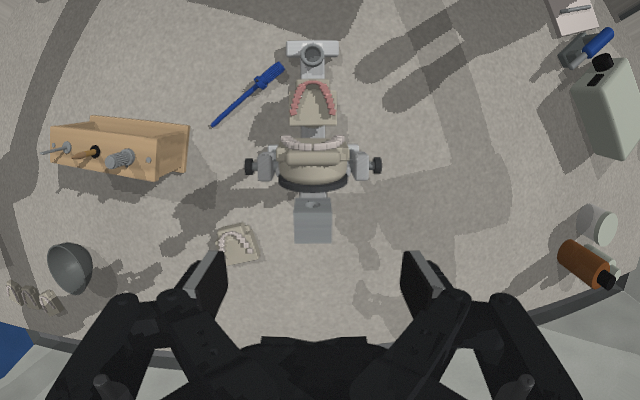

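The wrist view shows the sleeve's end face at about (313,224), the knobs at (249,167) and (377,165), the cup at (313,54) and the pin head at about (121,158).

Run:
```python
from h import *
np.set_printoptions(precision=4,suppress=True)
w=np.load("w1.npz");K,T=w["K"],w["T"]
f=lambda uv,z:plane(*ray(K,T,uv,True),z)
print("endface",f((313,224.5),.261),"L/R width",np.linalg.norm(f((294,224),.261)-f((332,224),.261)))
print("hinge",(f((249,167),.11)+f((377,165),.11))/2)
print("cup",f((313,54),.040))
c=onarm(1.667,.153);print("pred endface",c,proj(K,T,c,True),"pivot",onarm(1.667))
S=np.load("scene0.npz");D=np.load("side0.npz")
go(np.append(onarm(1.667)[:2],.2487+.006),YAW+np.pi/2)
```

```text
endface [0.6288 0.1343 0.261 ] L/R width 0.026088031887785558
hinge [0.6151 0.1355 0.11  ]
cup [0.4758 0.1505 0.04  ]
pred endface [0.6264 0.1324 0.2623] [309.8601 222.2408] pivot [0.6252 0.1326 0.2494]
dx -0.23 dy -0.21 dz 8.66 turn -0.001
```

```bash
sed -i 's/^H=.*;YAW/H=np.array([.6135,.1348,.110]);YAW/' h.py
python3 -m handwheel '[{"dx":-0.4,"dy":-0.1,"dz":3,"turn":0,"gripper":0},{"dx":-0.4,"dy":-0.1,"dz":6,"turn":0,"gripper":0},{"dx":-0.4,"dy":-0.1,"dz":8.6,"turn":0,"gripper":0},{"dx":-0.4,"dy":-0.1,"dz":8.6,"turn":0,"gripper":0},{"dx":-0.4,"dy":-0.1,"dz":8.6,"turn":0,"gripper":120},{"dx":-0.4,"dy":-0.1,"dz":8.6,"turn":0,"gripper":200},{"dx":-0.4,"dy":-0.1,"dz":8.6,"turn":0,"gripper":200},{"dx":-0.4,"dy":-0.1,"dz":8.6,"turn":0,"gripper":200}]' 30
python3 - <<'E'
from h import *
o=np.array([0,0,.006])
c=arm.observe();print(c["grip_width"]*85, c["contact_force"])
p0=c["ee_pos"];r0=np.array([.6272,.1335,.249])
for s in np.linspace(1.667,.05,17)[0:]:
    go(onarm(s)+o,None)
E
```

```text
clock: 2.95
ee_pos: [0.6283, 0.1328, 0.2564]
orientation: [0.001, 0.054, 0.999, 0.0]
contact_force: [0.2, 0.6, 3.6]
grip_width: 0.295
25.037358543576993 [0.22196678 0.58690263 3.56018   ]
dx 0.15 dy 0.04 dz 0.10 turn 0.000
dx 1.56 dy 0.04 dz 0.03 turn 0.000
dx 2.97 dy 0.04 dz 0.11 turn 0.000
dx 4.37 dy 0.03 dz 0.33 turn 0.000
dx 5.74 dy 0.03 dz 0.69 turn 0.000
dx 7.06 dy 0.03 dz 1.18 turn 0.000
dx 8.33 dy 0.03 dz 1.80 turn 0.000
dx 9.53 dy 0.02 dz 2.55 turn 0.000
dx 10.65 dy 0.02 dz 3.42 turn 0.000
dx 11.67 dy 0.02 dz 4.40 turn 0.000
dx 12.59 dy 0.02 dz 5.47 turn 0.000
dx 13.40 dy 0.01 dz 6.63 turn 0.000
dx 14.09 dy 0.01 dz 7.87 turn 0.000
dx 14.65 dy 0.01 dz 9.17 turn 0.000
dx 15.07 dy 0.01 dz 10.52 turn 0.000
dx 15.35 dy 0.00 dz 11.90 turn 0.000
dx 15.50 dy 0.00 dz 13.31 turn 0.000
```

```bash
python3 -m handwheel '[{"dx":0.7,"dy":0,"dz":-0.1,"turn":0,"gripper":200},{"dx":1.5,"dy":0,"dz":-0.1,"turn":0,"gripper":200},{"dx":2.9,"dy":0,"dz":0,"turn":0,"gripper":200},{"dx":4.3,"dy":0,"dz":0.25,"turn":0,"gripper":200},{"dx":5.7,"dy":0,"dz":0.6,"turn":0,"gripper":200},{"dx":7,"dy":0,"dz":1.1,"turn":0,"gripper":200},{"dx":8.3,"dy":0,"dz":1.75,"turn":0,"gripper":200},{"dx":8.3,"dy":0,"dz":1.75,"turn":0,"gripper":200}]'
python3 - <<'E'
from h import *
for s in np.linspace(1.667,.05,17)[6:]:
    print(round(s,2),end=" ");go(onarm(s)+np.array([0,0,.006]),None)
E
```

```text
clock: 3.95
ee_pos: [0.5431, 0.1418, 0.238]
orientation: [-0.001, 0.053, 0.999, 0.0]
contact_force: [-2.9, 1.1, 6.2]
grip_width: 0.301
1.06 dx -0.24 dy 0.04 dz -0.02 turn 0.000
0.96 dx 0.96 dy 0.04 dz 0.74 turn 0.000
0.86 dx 2.07 dy 0.04 dz 1.61 turn 0.000
0.76 dx 3.09 dy 0.04 dz 2.59 turn 0.000
0.66 dx 4.01 dy 0.04 dz 3.67 turn 0.000
0.56 dx 4.81 dy 0.04 dz 4.83 turn 0.000
0.45 dx 5.49 dy 0.04 dz 6.07 turn 0.000
0.35 dx 6.05 dy 0.04 dz 7.37 turn 0.000
0.25 dx 6.47 dy 0.04 dz 8.72 turn 0.000
0.15 dx 6.75 dy 0.03 dz 10.11 turn 0.000
0.05 dx 6.89 dy 0.03 dz 11.52 turn 0.000
```

```bash
python3 -m handwheel '[{"dx":0.9,"dy":0,"dz":0.7,"turn":0,"gripper":200},{"dx":2.0,"dy":0,"dz":1.6,"turn":0,"gripper":200},{"dx":3.0,"dy":0,"dz":2.6,"turn":0,"gripper":200},{"dx":4.0,"dy":0,"dz":3.7,"turn":0,"gripper":200},{"dx":4.8,"dy":0,"dz":4.8,"turn":0,"gripper":200},{"dx":5.5,"dy":0,"dz":6.0,"turn":0,"gripper":200},{"dx":6.0,"dy":0,"dz":7.3,"turn":0,"gripper":200},{"dx":6.0,"dy":0,"dz":7.3,"turn":0,"gripper":200}]'
python3 - <<'E'
from h import *
for s in [.35,.25,.15,.1,.07,.05]:
    print(round(s,2),end=" ");go(onarm(s)+np.array([0,0,.006]),None)
E
```

```text
clock: 4.95
ee_pos: [0.4832, 0.1481, 0.1634]
orientation: [-0.003, 0.054, 0.999, -0.0]
contact_force: [-3.5, 2.9, -1.1]
grip_width: 0.298
0.35 dx 0.05 dy 0.06 dz -0.06 turn 0.000
0.25 dx 0.46 dy 0.06 dz 1.28 turn 0.000
0.15 dx 0.73 dy 0.06 dz 2.65 turn 0.000
0.1 dx 0.81 dy 0.06 dz 3.34 turn 0.000
0.07 dx 0.85 dy 0.06 dz 3.76 turn 0.000
0.05 dx 0.86 dy 0.06 dz 4.04 turn 0.000
```

```bash
python3 -m handwheel '[{"dx":0.4,"dy":0,"dz":1.2,"turn":0,"gripper":200},{"dx":0.7,"dy":0,"dz":2.4,"turn":0,"gripper":200},{"dx":0.8,"dy":0,"dz":3.1,"turn":0,"gripper":200},{"dx":0.8,"dy":0,"dz":3.5,"turn":0,"gripper":200},{"dx":0.8,"dy":0,"dz":3.8,"turn":0,"gripper":200},{"dx":0.8,"dy":0,"dz":4.0,"turn":0,"gripper":200},{"dx":0.8,"dy":0,"dz":4.0,"turn":0,"gripper":200}]'
python3 - <<'E'
from h import *
go(onarm(.045)+np.array([0,0,.006]))
f,K,T=cam("side");save(np.hstack([cv2.resize(f[230:380,170:330],(560,525),interpolation=cv2.INTER_CUBIC)]),"side2.png")
E
```

```text
clock: 5.82
ee_pos: [0.4755, 0.1489, 0.1241]
orientation: [-0.002, 0.054, 0.999, 0.0]
contact_force: [-6.4, 2.0, 2.7]
grip_width: 0.3
dx 0.11 dy 0.06 dz 0.18 turn 0.000
```

View pics/side2.png

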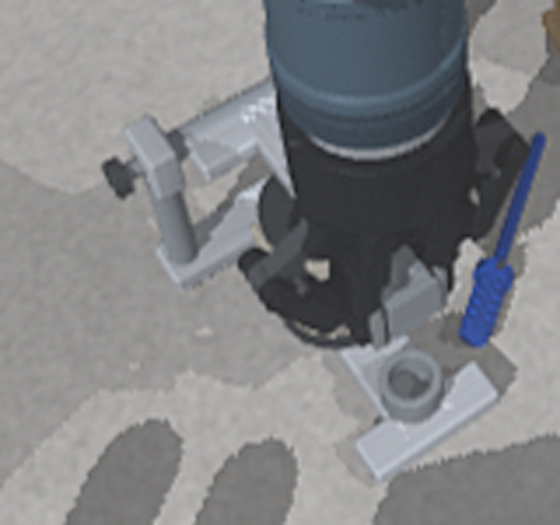

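The arm is nearly down, with its sleeve still in the jaws, and the cup is clear in front of it at crop (408,385). The blue look-alike is now lying down. It was already lying in the earlier wrist view, and my path never came near it. I'll lower the last 2 mm and release.

```bash
python3 -m handwheel '[{"dx":0.1,"dy":0,"dz":0.1,"turn":0,"gripper":200},{"dx":0.1,"dy":0,"dz":0.2,"turn":0,"gripper":200},{"dx":0.1,"dy":0,"dz":0.25,"turn":0,"gripper":200},{"dx":0.1,"dy":0,"dz":0.25,"turn":0,"gripper":200}]'
python3 - <<'E'
from h import *
go(onarm(.045)+np.array([0,0,.006]))
E
python3 -m handwheel '[{"dx":0,"dy":0,"dz":0,"turn":0,"gripper":180},{"dx":0,"dy":0,"dz":0,"turn":0,"gripper":160},{"dx":0,"dy":0,"dz":0,"turn":0,"gripper":100},{"dx":0,"dy":0,"dz":0,"turn":0,"gripper":0},{"dx":0,"dy":0,"dz":0,"turn":0,"gripper":0},{"dx":0,"dy":0,"dz":-5,"turn":0,"gripper":0},{"dx":0,"dy":0,"dz":-10,"turn":0,"gripper":0},{"dx":0,"dy":0,"dz":-14,"turn":0,"gripper":0}]'
```

```text
clock: 6.38
ee_pos: [0.4754, 0.149, 0.122]
orientation: [-0.002, 0.054, 0.999, 0.0]
contact_force: [-5.4, 1.5, 2.6]
grip_width: 0.3
dx 0.10 dy 0.05 dz -0.03 turn 0.000
clock: 7.38
ee_pos: [0.477, 0.149, 0.2645]
orientation: [0.001, 0.054, 0.999, 0.0]
contact_force: [0.7, 0.1, -0.2]
grip_width: 1.005
```

```bash
python3 - <<'E'
from h import *
f,K,T=cam("wrist");np.savez("w2.npz",f=f,K=K,T=T)
E
python3 -m handwheel '[{"dx":0,"dy":-4,"dz":-2,"turn":0,"gripper":0},{"dx":-1,"dy":-8,"dz":-3,"turn":0,"gripper":0},{"dx":-2,"dy":-11,"dz":-3,"turn":0,"gripper":0},{"dx":-2,"dy":-11,"dz":-3,"turn":0,"gripper":0},{"dx":-2,"dy":-11,"dz":-3,"turn":0,"gripper":0},{"dx":-2,"dy":-11,"dz":-3,"turn":0,"gripper":0}]'
python3 - <<'E'
from h import *
f,K,T=cam("wrist");np.savez("w3.npz",f=f,K=K,T=T)
a=np.load("w2.npz")
g=onarm(.045,.14,.012);print(g,np.linalg.norm(g-0))
ims=[]
for n in("w2","w3"):
    w=np.load(n+".npz");u=proj(w["K"],w["T"],g,True);v=proj(w["K"],w["T"],[.569,-.101,.12],True);print(n,u,v)
    for c in(u,v):
        x,y=np.clip(np.round(c).astype(int)-[40,35],0,[560,330]);print("crop origin",x,y)
        ims.append(cv2.resize(w["f"][y:y+70,x:x+80],(400,300),fx=0,fy=0,interpolation=cv2.INTER_CUBIC))
save(np.vstack([np.hstack(ims[:2]),np.hstack(ims[2:])]),"m1.png")
E
```

```text
clock: 8.18
ee_pos: [0.4844, 0.0383, 0.2921]
orientation: [-0.0, 0.053, 0.999, 0.0]
contact_force: [0.2, 0.5, 0.7]
grip_width: 1.005
[0.4749635  0.14954012 0.12828573] 0.5142079371200633
w2 [312.93009207 192.15813026] [113.08123835 288.8673927 ]
crop origin 273 157
crop origin 73 254
w3 [426.1144602  166.34879087] [197.97458005 270.94574445]
crop origin 386 131
crop origin 158 236
```

View pics/m1.png

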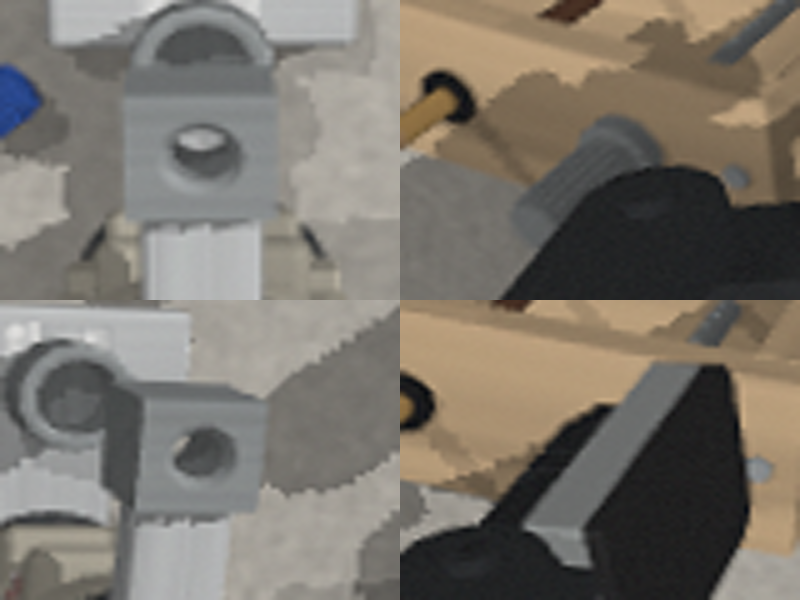

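In the crops the sleeve hole is at w2 (313.4,192.7) and w3 (426.6,166.7), against predictions of (312.9,192.2) and (426.1,166.3). The hole is therefore known to about 0.5 mm, including its height. The pin's steel head sits left of the finger, at w2 about (190,297)/(110,290). I'll go above the pin next, with the jaws turned across the rack row.

```bash
python3 - <<'E'
from h import *
r=[]
for n,uv in(("w2",(313.4,192.7)),("w3",(426.6,166.7))):
    w=np.load(n+".npz");r.append(ray(w["K"],w["T"],uv,True))
print("hole",tri(r),onarm(.045,.14,.012))
E
python3 -m handwheel '[{"dx":-1,"dy":-2,"dz":0,"turn":-0.18,"gripper":0},{"dx":-2,"dy":-4,"dz":0.5,"turn":-0.36,"gripper":0},{"dx":-4,"dy":-6,"dz":1,"turn":-0.54,"gripper":0},{"dx":-6,"dy":-8,"dz":2,"turn":-0.72,"gripper":0},{"dx":-8,"dy":-10,"dz":3,"turn":-0.9,"gripper":0},{"dx":-9,"dy":-12,"dz":4,"turn":-1.08,"gripper":0},{"dx":-10,"dy":-12.9,"dz":4.2,"turn":-1.25,"gripper":0},{"dx":-10,"dy":-12.9,"dz":4.2,"turn":-1.39,"gripper":0}]'
python3 -m handwheel '[{"dx":0,"dy":0,"dz":0,"turn":0,"gripper":0},{"dx":0,"dy":0,"dz":0,"turn":0,"gripper":0}]'
python3 - <<'E'
from h import *
go([.5703,-.1002,.148],2.855)
f,K,T=cam("wrist");np.savez("w4.npz",f=f,K=K,T=T)
print([proj(K,T,[.5703,-.1002,z],True) for z in(.154,.118,.11)])
save(cv2.resize(f[100:300,200:440],(720,600),interpolation=cv2.INTER_CUBIC),"w4.png")
E
```

```text
hole (array([0.47530754, 0.14989306, 0.12872635]), [np.float64(5.254476204710203e-05), np.float64(5.25447620471015e-05)]) [0.4749635  0.14954012 0.12828573]
clock: 9.22
ee_pos: [0.5706, -0.1015, 0.2495]
orientation: [-0.0, -0.6, 0.8, 0.0]
contact_force: [-0.4, -0.4, -0.2]
grip_width: 0.998
clock: 9.48
ee_pos: [0.5703, -0.1009, 0.2503]
orientation: [0.0, -0.598, 0.802, 0.0]
contact_force: [-0.5, -0.1, -0.3]
grip_width: 0.997
dx -0.07 dy 0.02 dz 10.23 turn -0.003
[array([315.53618822, 211.31616788]), array([315.2945771 , 197.62358054]), array([315.24903039, 195.05799155])]
```

View pics/w4.png

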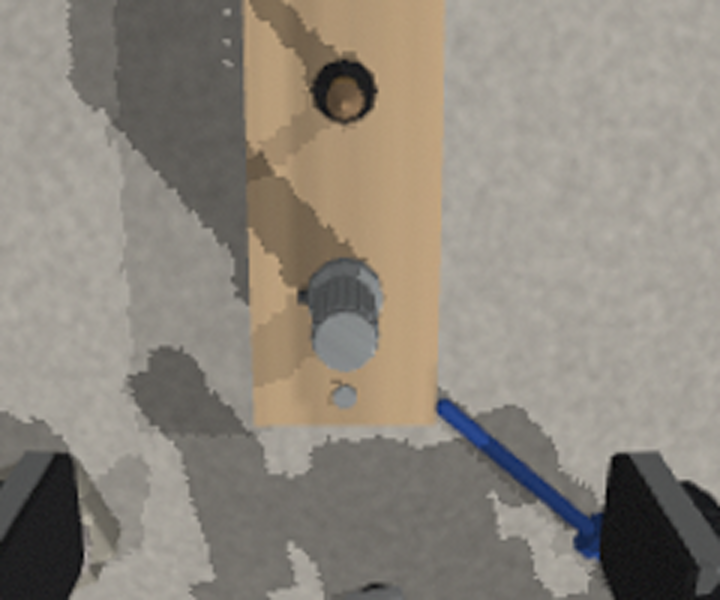

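The head top is at (315.0,213.7) and the collar at about (315,197.7), against predictions of (315.5,211.3) and (315.3,197.6). The agreement is within about 1 mm, and the thick steel head is confirmed with the brush 58 mm up-image. Now I'll grasp it.

```bash
python3 -m handwheel '[{"dx":-0.1,"dy":0,"dz":4,"turn":0,"gripper":0},{"dx":-0.1,"dy":0,"dz":8,"turn":0,"gripper":0},{"dx":-0.1,"dy":0,"dz":10.2,"turn":0,"gripper":0},{"dx":-0.1,"dy":0,"dz":10.2,"turn":0,"gripper":0},{"dx":-0.1,"dy":0,"dz":10.2,"turn":0,"gripper":150},{"dx":-0.1,"dy":0,"dz":10.2,"turn":0,"gripper":230},{"dx":-0.1,"dy":0,"dz":10.2,"turn":0,"gripper":230},{"dx":-0.1,"dy":0,"dz":10.2,"turn":0,"gripper":230}]' 60
python3 - <<'E'
from h import *
w=np.load("w4.npz");print(plane(*ray(w["K"],w["T"],(315,213.7),True),.154))
s=arm.observe();print(s["q"])
E
python3 -m handwheel '[{"dx":0,"dy":0,"dz":0,"turn":0,"gripper":230},{"dx":0,"dy":0,"dz":-3,"turn":0,"gripper":230},{"dx":0,"dy":0,"dz":-7,"turn":0,"gripper":230},{"dx":0,"dy":0,"dz":-11,"turn":0,"gripper":230},{"dx":0,"dy":0,"dz":-14,"turn":0,"gripper":230},{"dx":0,"dy":0,"dz":-14,"turn":0,"gripper":230}]'
```

```text
clock: 10.52
ee_pos: [0.5709, -0.1007, 0.149]
orientation: [0.0, -0.598, 0.801, -0.0]
contact_force: [0.1, -0.2, 2.8]
grip_width: 0.162
[ 0.57119913 -0.09854203  0.154     ]
[-2.84041103e-01  4.36564341e-01 -1.12277618e-01  1.02086513e+00
  9.11580224e-05 -1.56618895e+00]
clock: 11.28
ee_pos: [0.5719, -0.101, 0.2906]
orientation: [0.001, -0.598, 0.801, -0.002]
contact_force: [-0.3, 0.3, -2.0]
grip_width: 0.168
```

```bash
python3 -m handwheel '[{"dx":-3,"dy":2,"dz":0,"turn":0,"gripper":230},{"dx":-7,"dy":5,"dz":0,"turn":0,"gripper":230},{"dx":-11,"dy":8.5,"dz":0,"turn":0,"gripper":230},{"dx":-15,"dy":11.5,"dz":0,"turn":0,"gripper":230},{"dx":-18.5,"dy":14.5,"dz":0,"turn":0,"gripper":230},{"dx":-21.3,"dy":16.4,"dz":0,"turn":0,"gripper":230},{"dx":-21.3,"dy":16.4,"dz":0,"turn":0,"gripper":230},{"dx":-21.3,"dy":16.4,"dz":0,"turn":0,"gripper":230}]'
python3 -m handwheel '[{"dx":0,"dy":0,"dz":0,"turn":0,"gripper":230},{"dx":0,"dy":0,"dz":0,"turn":0,"gripper":230}]'
python3 - <<'E'
from h import *
f,K,T=cam("wrist");np.savez("w5.npz",f=f,K=K,T=T)
s=arm.observe();p=s["ee_pos"];print(p)
for n in("scene","side"):
    g,k,t=cam(n);np.savez(n+"5.npz",f=g,K=k,T=t)
hp=[.4752,.1498,.1285];tip=p-[0,0,.134]
u,v=proj(K,T,hp,True),proj(K,T,tip,True);print("hole px",u,"tip px if centred",v)
a=cv2.resize(f[130:290,250:380],(487,600),interpolation=cv2.INTER_CUBIC)
D=np.load("side5.npz");c=np.round(proj(D["K"],D["T"],hp)).astype(int);print("side crop org",c-[20,40])
b=cv2.resize(D["f"][c[1]-40:c[1]+40,c[0]-20:c[0]+20],(300,600),interpolation=cv2.INTER_CUBIC)
print("side proj hole,tip",proj(D["K"],D["T"],hp),proj(D["K"],D["T"],tip))
save(np.hstack([a,b]),"m5.png")
E
```

```text
clock: 12.28
ee_pos: [0.4735, 0.1499, 0.287]
orientation: [-0.001, -0.598, 0.801, 0.0]
contact_force: [-1.2, -0.5, -0.6]
grip_width: 0.167
clock: 12.52
ee_pos: [0.4742, 0.1495, 0.2881]
orientation: [-0.0, -0.597, 0.802, 0.0]
contact_force: [0.7, 0.9, -1.0]
grip_width: 0.166
[0.47420549 0.14958131 0.28814735]
hole px [314.02020103 189.36486915] tip px if centred [315.1090027  196.43777181]
side crop org [262 271]
side proj hole,tip [282.02833481 311.08746931] [281.56621912 302.97125198]
```

View pics/m5.png

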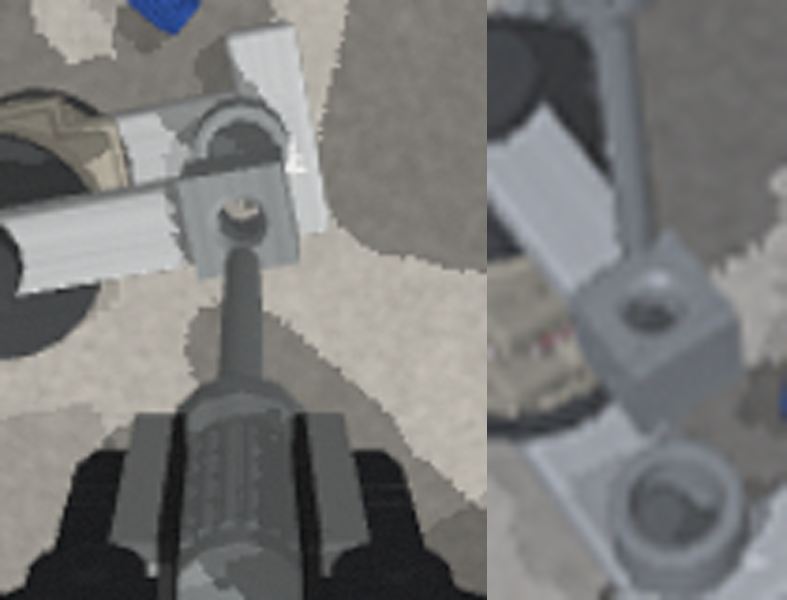

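In the crops the hole centre is at (314.6,189.2), as predicted. The pin foot centre is at about (315.3,198.1), which puts the pin about 1.5 mm toward tool −x from the TCP axis. The side view and the grasp view agree with that. I'll correct and insert in stages.

```bash
python3 -m handwheel '[{"dx":0.1,"dy":0,"dz":0,"turn":0,"gripper":230},{"dx":0.1,"dy":0,"dz":1,"turn":0,"gripper":230},{"dx":0.1,"dy":0,"dz":2,"turn":0,"gripper":230},{"dx":0.1,"dy":0,"dz":2.7,"turn":0,"gripper":230},{"dx":0.1,"dy":0,"dz":3.2,"turn":0,"gripper":230},{"dx":0.1,"dy":0,"dz":3.7,"turn":0,"gripper":230},{"dx":0.1,"dy":0,"dz":4.2,"turn":0,"gripper":230},{"dx":0.1,"dy":0,"dz":4.2,"turn":0,"gripper":230}]'
```

```text
clock: 13.68
ee_pos: [0.4735, 0.1492, 0.246]
orientation: [-0.0, -0.598, 0.801, 0.0]
contact_force: [0.3, 0.1, -1.6]
grip_width: 0.167
```

There's no push-back at 16 mm depth, so the tip is in the hole. I'll continue.

```bash
python3 -m handwheel '[{"dx":0,"dy":0,"dz":0.7,"turn":0,"gripper":230},{"dx":0,"dy":0,"dz":1.4,"turn":0,"gripper":230},{"dx":0,"dy":0,"dz":2.1,"turn":0,"gripper":230},{"dx":0,"dy":0,"dz":2.8,"turn":0,"gripper":230},{"dx":0,"dy":0,"dz":3.5,"turn":0,"gripper":230},{"dx":0,"dy":0,"dz":4.2,"turn":0,"gripper":230},{"dx":0,"dy":0,"dz":4.9,"turn":0,"gripper":230},{"dx":0,"dy":0,"dz":4.9,"turn":0,"gripper":230}]'
python3 -m handwheel '[{"dx":0,"dy":0,"dz":0.6,"turn":0,"gripper":230},{"dx":0,"dy":0,"dz":1.2,"turn":0,"gripper":230},{"dx":0,"dy":0,"dz":1.8,"turn":0,"gripper":230},{"dx":0,"dy":0,"dz":2.3,"turn":0,"gripper":230},{"dx":0,"dy":0,"dz":2.3,"turn":0,"gripper":230}]'
```

```text
clock: 14.68
ee_pos: [0.4733, 0.1492, 0.1966]
orientation: [-0.0, -0.598, 0.801, 0.0]
contact_force: [-0.2, -0.0, -2.1]
grip_width: 0.17
clock: 15.3
ee_pos: [0.4733, 0.1493, 0.1738]
orientation: [-0.0, -0.598, 0.801, 0.0]
contact_force: [-0.2, -1.3, -0.9]
grip_width: 0.168
```

```bash
python3 -m handwheel '[{"dx":0,"dy":0,"dz":0.2,"turn":0,"gripper":230},{"dx":0,"dy":0,"dz":0.4,"turn":0,"gripper":230},{"dx":0,"dy":0,"dz":0.5,"turn":0,"gripper":230},{"dx":0,"dy":0,"dz":0.5,"turn":0,"gripper":230}]'
python3 -m handwheel '[{"dx":0,"dy":0,"dz":0.1,"turn":0,"gripper":230},{"dx":0,"dy":0,"dz":0.2,"turn":0,"gripper":230},{"dx":0,"dy":0,"dz":0.2,"turn":0,"gripper":230}]'
```

```text
clock: 15.8
ee_pos: [0.4737, 0.1493, 0.1693]
orientation: [0.0, -0.598, 0.801, 0.0]
contact_force: [0.0, 0.0, -0.9]
grip_width: 0.165
clock: 16.18
ee_pos: [0.4736, 0.1493, 0.1672]
orientation: [0.0, -0.598, 0.801, 0.0]
contact_force: [-0.2, 0.4, -0.7]
grip_width: 0.165
```

Just at the expected seat height; I'll go 1 to 2 mm more to feel contact.

```bash
python3 -m handwheel '[{"dx":0,"dy":0,"dz":0.1,"turn":0,"gripper":230},{"dx":0,"dy":0,"dz":0.15,"turn":0,"gripper":230},{"dx":0,"dy":0,"dz":0.15,"turn":0,"gripper":230}]'
python3 -m handwheel '[{"dx":0,"dy":0,"dz":0.1,"turn":0,"gripper":230},{"dx":0,"dy":0,"dz":0.15,"turn":0,"gripper":230},{"dx":0,"dy":0,"dz":0.15,"turn":0,"gripper":230}]'
```

```text
clock: 16.55
ee_pos: [0.4736, 0.1494, 0.1658]
orientation: [0.0, -0.598, 0.801, 0.0]
contact_force: [-1.6, 0.1, 0.4]
grip_width: 0.169
clock: 16.92
ee_pos: [0.4735, 0.1494, 0.1643]
orientation: [0.0, -0.598, 0.801, 0.0]
contact_force: [-1.2, -0.3, 1.7]
grip_width: 0.168
```

```bash
python3 -m handwheel '[{"dx":0,"dy":0,"dz":0,"turn":0,"gripper":205},{"dx":0,"dy":0,"dz":0,"turn":0,"gripper":190},{"dx":0,"dy":0,"dz":0,"turn":0,"gripper":100},{"dx":0,"dy":0,"dz":0,"turn":0,"gripper":60},{"dx":0,"dy":0,"dz":0,"turn":0,"gripper":60},{"dx":0,"dy":0,"dz":-3,"turn":0,"gripper":60},{"dx":0,"dy":0,"dz":-7,"turn":0,"gripper":60},{"dx":0,"dy":0,"dz":-10,"turn":0,"gripper":60}]'
python3 -m handwheel '[{"dx":2,"dy":2,"dz":-1,"turn":0,"gripper":60},{"dx":5,"dy":4,"dz":-2,"turn":0,"gripper":60},{"dx":5,"dy":4,"dz":-2,"turn":0,"gripper":60}]'
python3 - <<'E'
from h import *
f,K,T=cam("wrist");D,k,t=cam("side");np.savez("w6.npz",f=f,K=K,T=T);np.savez("side6.npz",f=D,K=k,T=t)
u=np.round(proj(K,T,[.476,.1497,.14],True)).astype(int);c=np.round(proj(k,t,[.476,.1497,.14])).astype(int)
x,y=np.clip(u-[60,60],0,[520,280]);print("w org",x,y,"side org",c-[30,45],proj(K,T,[.4752,.1498,.1285],True),proj(K,T,onarm(.045,.14,.056),True))
save(np.hstack([cv2.resize(f[y:y+120,x:x+80],(400,600),interpolation=cv2.INTER_CUBIC),cv2.resize(D[c[1]-45:c[1]+45,c[0]-30:c[0]+30],(400,600),interpolation=cv2.INTER_CUBIC)]),"m6.png")
print("screw top at rest",onarm(.045,.07,.016))
go(np.append(onarm(.045,.07,.016)[:2],.18))
E
```

```text
clock: 17.92
ee_pos: [0.4739, 0.1494, 0.2659]
orientation: [0.001, -0.598, 0.801, -0.0]
contact_force: [0.5, -0.0, -0.5]
grip_width: 0.766
clock: 18.3
ee_pos: [0.42, 0.1121, 0.2852]
orientation: [0.0, -0.598, 0.802, -0.0]
contact_force: [-0.1, 0.5, 0.5]
grip_width: 0.767
w org 210 186 side org [251 262] [271.96510758 240.93421236] [263.49606919 261.88518479]
screw top at rest [0.54467907 0.14212246 0.12913274]
dx -6.31 dy -10.97 dz 10.46 turn 0.000
```

View pics/m6.png

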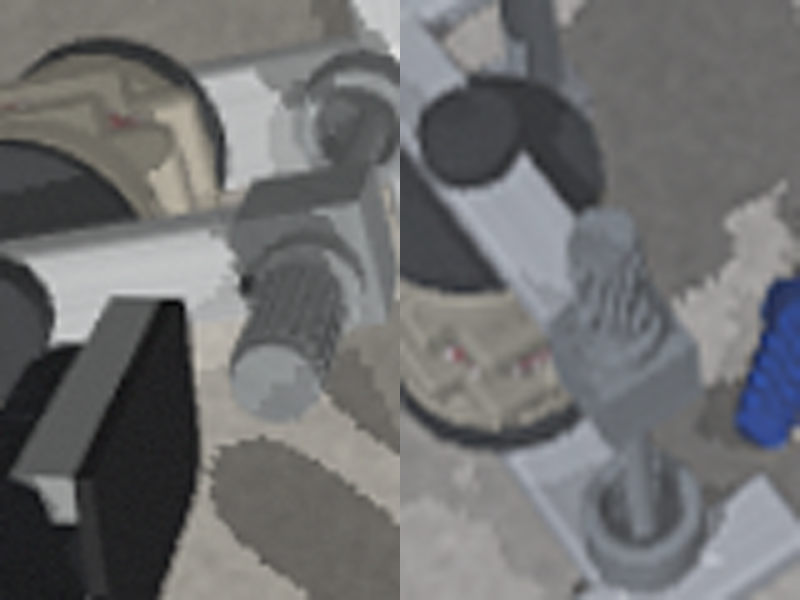

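The pin is home. Its head top is at wrist (265,262) against (263.5,261.9) predicted for a seated pin, the collar lies on the sleeve, and in the side view the rod ends in the cup. Now I'll close the fingers and press on the screw.

```bash
python3 -m handwheel '[{"dx":-2,"dy":-3.5,"dz":0,"turn":0,"gripper":255},{"dx":-4,"dy":-7.5,"dz":0,"turn":0,"gripper":255},{"dx":-6.3,"dy":-11,"dz":0,"turn":0,"gripper":255},{"dx":-6.3,"dy":-11,"dz":3,"turn":0,"gripper":255},{"dx":-6.3,"dy":-11,"dz":7,"turn":0,"gripper":255},{"dx":-6.3,"dy":-11,"dz":10.5,"turn":0,"gripper":255},{"dx":-6.3,"dy":-11,"dz":11.5,"turn":0,"gripper":255},{"dx":-6.3,"dy":-11,"dz":11.5,"turn":0,"gripper":255}]' 30
python3 - <<'E'
from h import *
go(np.append(onarm(.045,.07,.016)[:2],.129+.025))
E
```

```text
clock: 19.4
ee_pos: [0.5444, 0.1422, 0.1688]
orientation: [-0.0, -0.598, 0.801, 0.0]
contact_force: [-0.2, -0.3, -0.5]
grip_width: -0.001
dx -0.00 dy -0.03 dz 1.48 turn 0.000
```

```bash
python3 -m handwheel '[{"dx":0,"dy":0,"dz":0.6,"turn":0,"gripper":255},{"dx":0,"dy":0,"dz":1.1,"turn":0,"gripper":255},{"dx":0,"dy":0,"dz":1.5,"turn":0,"gripper":255},{"dx":0,"dy":0,"dz":1.5,"turn":0,"gripper":255}]'
python3 -m handwheel '[{"dx":0,"dy":0,"dz":0.1,"turn":0,"gripper":255},{"dx":0,"dy":0,"dz":0.15,"turn":0,"gripper":255},{"dx":0,"dy":0,"dz":0.15,"turn":0,"gripper":255}]'
```

```text
clock: 19.9
ee_pos: [0.5442, 0.1418, 0.1541]
orientation: [-0.0, -0.598, 0.801, 0.0]
contact_force: [-0.7, 0.3, -0.0]
grip_width: 0.004
clock: 20.27
ee_pos: [0.5445, 0.1419, 0.1531]
orientation: [0.0, -0.598, 0.801, -0.0]
contact_force: [-1.2, 0.5, 3.0]
grip_width: 0.002
```

```bash
python3 -m handwheel '[{"dx":0,"dy":0,"dz":0.1,"turn":0,"gripper":255},{"dx":0,"dy":0,"dz":0.2,"turn":0,"gripper":255},{"dx":0,"dy":0,"dz":0.2,"turn":0,"gripper":255}]'
python3 -m handwheel '[{"dx":0,"dy":0,"dz":0.1,"turn":0,"gripper":255},{"dx":0,"dy":0,"dz":0.15,"turn":0,"gripper":255},{"dx":0,"dy":0,"dz":0.15,"turn":0,"gripper":255},{"dx":0,"dy":0,"dz":0.15,"turn":0,"gripper":255}]'
```

```text
clock: 20.65
ee_pos: [0.5443, 0.142, 0.1516]
orientation: [0.0, -0.598, 0.801, 0.0]
contact_force: [-3.7, 0.4, 6.6]
grip_width: -0.002
clock: 21.15
ee_pos: [0.5441, 0.142, 0.1508]
orientation: [0.0, -0.598, 0.801, 0.0]
contact_force: [-4.3, -0.6, 11.9]
grip_width: -0.003
```

```bash
python3 -m handwheel '[{"dx":0,"dy":0,"dz":0.1,"turn":0,"gripper":255},{"dx":0,"dy":0,"dz":0.15,"turn":0,"gripper":255},{"dx":0,"dy":0,"dz":0.15,"turn":0,"gripper":255},{"dx":0,"dy":0,"dz":0.15,"turn":0,"gripper":255}]'
python3 -m handwheel '[{"dx":0,"dy":0,"dz":0.05,"turn":0,"gripper":255},{"dx":0,"dy":0,"dz":0.05,"turn":0,"gripper":255},{"dx":0,"dy":0,"dz":0.05,"turn":0,"gripper":255}]'
```

```text
clock: 21.65
ee_pos: [0.5442, 0.1421, 0.1506]
orientation: [0.001, -0.598, 0.801, -0.0]
contact_force: [-8.2, -1.5, 19.9]
grip_width: 0.001
clock: 22.02
ee_pos: [0.5442, 0.1422, 0.1505]
orientation: [0.001, -0.598, 0.801, -0.0]
contact_force: [-9.0, -0.4, 21.9]
grip_width: -0.001
```

The height has stopped changing at .1505 while the force rose from 12 to 22 N, so the arm is on its hard stop. I'll hold a second and take the last look.

```bash
python3 -m handwheel '[{"dx":0,"dy":0,"dz":0,"turn":0,"gripper":255},{"dx":0,"dy":0,"dz":0,"turn":0,"gripper":255},{"dx":0,"dy":0,"dz":0,"turn":0,"gripper":255},{"dx":0,"dy":0,"dz":0,"turn":0,"gripper":255},{"dx":0,"dy":0,"dz":0,"turn":0,"gripper":255},{"dx":0,"dy":0,"dz":0,"turn":0,"gripper":255}]'
python3 - <<'E'
from h import *
D,k,t=cam("side");S,ks,ts=cam("scene");f,K,T=cam("wrist")
a=cv2.resize(D[160:380,190:440],(455,400),interpolation=cv2.INTER_CUBIC);b=cv2.resize(S[140:300,280:418],(345,400),interpolation=cv2.INTER_CUBIC)
c=cv2.resize(f,(320,200));top=np.hstack([a,b]);bot=np.zeros((200,800,3),np.uint8);bot[:,:320]=c
bot[:,330:650]=cv2.resize(f[60:260,160:480],(320,200))
save(np.vstack([top,bot]),"end.png")
E
```

```text
clock: 22.78
ee_pos: [0.5442, 0.1422, 0.1505]
orientation: [0.001, -0.598, 0.801, -0.0]
contact_force: [-9.3, 0.4, 21.3]
grip_width: 0.004
```

View pics/end.png

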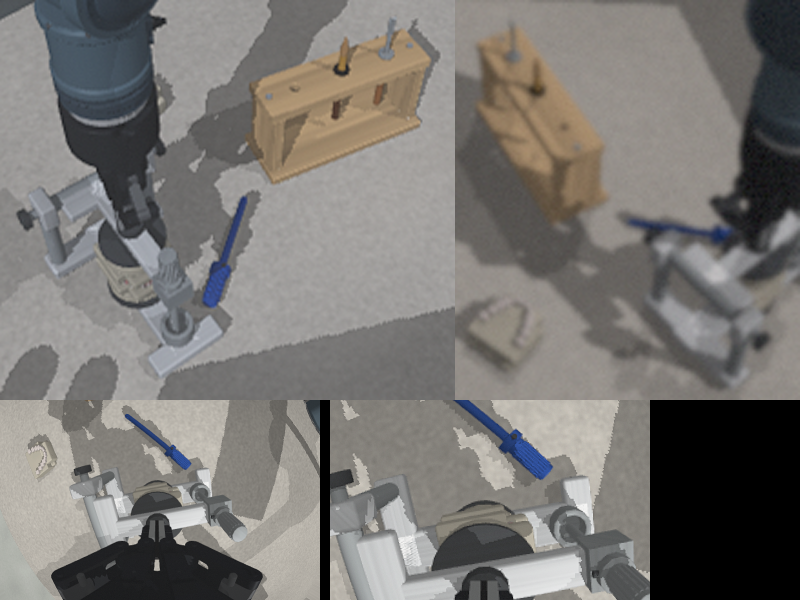

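The arm is shut under the fingertips on the screw. The pin is seated, with its rod in the cup, and the brush and knife are still in the rack. Handing in.

```bash
python3 -c "
from cell import arm
print(arm.close_job());print(arm.observe()['contact_force'])"
```

```text
the job is handed in; nothing more can be done
None
the job is handed in; nothing more can be done
```

The job is done and handed in at about 23 s. I pinched the sleeve and guided the upper arm down onto the bite record. I then moved the steel pin from the rack into the sleeve, let it go, and pressed the screw shut with closed fingertips, still holding at hand-in.

**Last checks**
- **Pin:** the head top was within about 1.5 px of its predicted seated position. The rod ends in the cup.
- **Pressing:** the tool height stayed at 150.5 mm while the force rose to about 21 N and held for the last 0.75 s. The screw went down about 3 mm, as expected for fully shut. A sideways force of about 9 N, probably friction on the screw, was also present.
- **Rack:** the wax knife and brush are still in place.

**Disagreements**
- **Blue look-alike:** it stood upright at the start but was already lying on the bench by my first look after moving, at 1.9 s. My path stayed well away from it, so I believe it toppled by itself, but I can't prove that.
- **Camera calibration:** the fixed and wrist cameras differed by 2 to 4 mm. I used the average, and later wrist views confirmed it to about 0.5 mm.

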